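# Light the mushroom lamps, shortest to tallest

### The arm

A 6-joint arm with a two-finger parallel gripper is mounted at the origin on the work surface. World frame = base frame: x ahead of the robot, y to its left, z up, the work surface at z = 0. Lengths are in mm, angles in degrees, forces in N, time in s.
With the tool pointing down it reaches from about 350 to 850 mm from the base axis. Payload 8.1 kg.
Tool frame: the origin (TCP) lies midway between the tips of the shut fingers; the grasp point (between the pads) lies 19 mm behind it; z points along the fingers, y is the line along which they close (so a half turn about z gives the same grasp; the last joint's range is limited). The gripper opens to 85 mm and grips with 20 to 120 N. Pads are 22 mm wide; open, the fingers measure 114 mm over their backs; the gripper's body (76 mm by 85 mm) begins 54 mm behind the grasp point. The pads swing forward as they close: fully open they stand 13 mm farther back than shut.
Start: joints at [59.679, 7.471, 85.268, -0, 87.261, -4.893], TCP at [257.605, 541.89, 231.292] pointing down, gripper open.
Joint ranges: [-169.43, 169.43], [-51.17, 129.36], [1.28, 143.12], [-76.62, 256.62], [0, 156.53], [-152.29, 152.29]. Speed limits (degrees/s): [136.94, 136.94, 159.86, 180, 180, 180].

### API

Orientations are given as [roll, pitch, yaw] about the fixed x, y, z axes, in that order (R = Rz(yaw) Ry(pitch) Rx(roll)).
In Python, from bench import sensors, optics, r gives the robot as it stands.
- The arm moves only by the tool apply_moves, never from a script. Its argument "targets" is a list of rows, each a list of 7 numbers: the shift along the tool's x, y, z in mm, then the turn, a rotation vector about the tool's x, y, z in rad, then the closure, from 0 (fully open) to 1 (shut). In form: [[x, y, z, wx, wy, wz, claw], ...]. A call has 1 to 20 rows; each row shifts and turns the commanded pose from where the row before left it, along the tool's axes as they then stand; what a row does not reach is not made up. A row lasts 1/8 s, in which the tool goes at most 62.5 mm and 10.7 degrees, less where a joint would pass 70% of its speed; a pose out of reach is approached as far as the arm can. A call is refused whole if a number of a shift passes 62.5 or a number of a turn 0.188, either way. A call with a gripper value outside its range is refused whole. The fingers move at their own pace and stop on an object; "force" is the grip in N (left out, the last holds). Time passes only in rows, so rows that do not move let the fingers close. It gives the time, the measured TCP pose, the force, the opening and the grip force at its end, in the units of the state.
- sensors.sense(): the state, without advancing time (a new reading comes with each control period).
- optics.snapshot(name): name is "scene" or "top" or "wrist"; returns the picture (480x640x3 uint8, red, green, blue); there is no depth.
- optics.get_calibration(name): a dict with "camera_matrix" (3x3 intrinsics, pixels), "pose" (4x4, takes a point from camera to world coordinates). Camera axes: x right, y down, z forward; pixel columns grow to the right and rows downward; lengths in mm; the calibration is good to about 2 mm. A picture is of the moment at which its call begins: read the wrist's pose just before it. get_calibration takes no time and is no camera call; for the wrist camera it gives the pose at the moment of the call.
- r.hand_in(): hands the job in; it is judged then, once.
The state is a dict: "time": time; "joint_pos": joint angles; "qd": joint speeds; "joint_efforts": joint torques, N m; "tool_pos": TCP position; "tcp_rot": TCP orientation; "ft_force": force on the tool from outside, world axes, zero at the start; "wrist_torque": the same for the moment, N m; "finger_gap": finger opening in mm; "grip_force": force on a finger pad.
Only numpy, scipy, OpenCV 4.12 (cv2) and the standard library are available. Lean on these libraries where they do the work, as an engineer would, in place of code of your own. Each camera call takes 0.05 s, during which the arm holds its last target. There are 200 camera calls.

### The job

Switch on the three ribbed mushroom lamps that stand directly on the tabletop by their push caps, the shortest lamp first, then the middle one, then the tallest: with the fingertips, press each cap gently straight down until it is fully down, where it stays by itself. Do not grasp, lift, tip or shift the lamps, and leave the other goods on the table where they stand.

Things in the scene. Friction and masses are not known exactly. Their poses are not given: they have to be found in the camera images.
- lamp_short: The shortest of three free-standing mushroom lamps on the tabletop, of the same make (round bark foot 76 mm wide, wooden stem, ribbed shell-like dome cap 64 mm wide); 90 mm high with the cap up, about 0.6 to 1 kg. Origin: centre of the foot's underside, z up.
- cap_short_top (a point): Top centre of the shortest lamp's cap, where to press; 90 mm above the table when up, and moves with the cap. The cap is a dome 30 mm high, nearly flat within 12 mm of this point.
- cap_short (a joint): How far this cap is pressed down, m: 0 = up (lamp off), 0.012 = fully down against its stop (lamp on). Needs about 2.5 to 3.5 N to move and stays where it is left. The stop is cushioned: once the cap is down the sprung stem gives too, about 1.2 N for each further mm, for 15 mm, and comes back up when let go.
- lamp_mid: The middle of three free-standing mushroom lamps on the tabletop, of the same make (round bark foot 76 mm wide, wooden stem, ribbed shell-like dome cap 74 mm wide); 120 mm high with the cap up, about 0.6 to 1 kg. Origin: centre of the foot's underside, z up.
- cap_mid_top (a point): Top centre of the middle lamp's cap, where to press; 120 mm above the table when up, and moves with the cap. The cap is a dome 30 mm high, nearly flat within 12 mm of this point.
- cap_mid (a joint): How far this cap is pressed down, m: 0 = up (lamp off), 0.012 = fully down against its stop (lamp on). Needs about 2.5 to 3.5 N to move and stays where it is left. The stop is cushioned: once the cap is down the sprung stem gives too, about 1.2 N for each further mm, for 15 mm, and comes back up when let go.
- lamp_tall: The tallest of three free-standing mushroom lamps on the tabletop, of the same make (round bark foot 76 mm wide, wooden stem, ribbed shell-like dome cap 84 mm wide); 150 mm high with the cap up, about 0.6 to 1 kg. Origin: centre of the foot's underside, z up.
- cap_tall_top (a point): Top centre of the tallest lamp's cap, where to press; 150 mm above the table when up, and moves with the cap. The cap is a dome 30 mm high, nearly flat within 12 mm of this point.
- cap_tall (a joint): How far this cap is pressed down, m: 0 = up (lamp off), 0.012 = fully down against its stop (lamp on). Needs about 2.5 to 3.5 N to move and stays where it is left. The stop is cushioned: once the cap is down the sprung stem gives too, about 1.2 N for each further mm, for 15 mm, and comes back up when let go.
- conch_shell: Bystander, loose on the table: spiral shell standing upright, 60 wide, 60 high (mm). Origin: centre of its underside, z up.
- gnome: Bystander, loose on the table: ceramic gnome figure, 50 wide, 95 high (mm). Origin: centre of its underside, z up.
- wooden_pot: Bystander, loose on the table: dark wooden cup, 52 wide, 55 high (mm). Origin: centre of its underside, z up.
- sand_jar: Bystander, loose on the table: glass jar with cork top, 56 wide, 75 high (mm). Origin: centre of its underside, z up.
- trinket_box: Bystander, loose on the table: dark wooden box 80 x 60 x 40 high (mm). Origin: centre of its underside, z up.
- starfish: Bystander, loose on the table: flat five-armed starfish about 96 across, 12 high (mm). Origin: centre of its underside, z up.
- shell_bowl: Bystander, loose on the table: white bowl 100 wide, 40 high (mm). Origin: centre of its underside, z up.

How it is judged (in metres and radians):
On the way, in this order (a step that is already met when the one before it is completed fails the run):
1. the shortest lamp's cap is pressed down by the fingers (value of joint cap_short above 0.008 m and contact force between the fingers and lamp_short above 0.2 N), for 0.02 s.
2. the middle lamp's cap is pressed down by the fingers (value of joint cap_mid above 0.008 m and contact force between the fingers and lamp_mid above 0.2 N), for 0.02 s.
3. the tallest lamp's cap is pressed down by the fingers (value of joint cap_tall above 0.008 m and contact force between the fingers and lamp_tall above 0.2 N), for 0.02 s.
At the end, for the whole second after the job is handed in: All three caps are down by more than 8 of their 12 mm; the three lamps stand upright (within 0.1 rad) and at rest on the table, within 30 mm of where they started (value of joint each of cap_short, cap_mid, cap_tall above 0.008 m and angle between each of lamp_short, lamp_mid, lamp_tall's own z axis and vertical below 0.1 rad and distance of each of lamp_short, lamp_mid, lamp_tall from where it was at the start of the episode below 0.03 m and height (world z) of each of lamp_short, lamp_mid, lamp_tall below 0.005 m and linear speed of each of lamp_short, lamp_mid, lamp_tall below 0.02 m/s); the robot touches nothing.
It fails at once if the middle lamp's cap is pushed before the shortest lamp's cap is down (value of joint cap_mid above 0.003 m and value of joint cap_short below 0.008 m).
It fails at once if the tallest lamp's cap is pushed before the middle lamp's cap is down (value of joint cap_tall above 0.003 m and value of joint cap_mid below 0.008 m).
It fails at once if a lamp is pressed or squeezed harder than 20 N (contact force between any of the arm, the fingers and lamp_short above 20 N or contact force between any of the arm, the fingers and lamp_mid above 20 N or contact force between any of the arm, the fingers and lamp_tall above 20 N).
It fails at once if a lamp is lifted more than 12 mm, tipped more than 0.25 rad or shifted more than 30 mm (height (world z) of any of lamp_short, lamp_mid, lamp_tall above 0.012 m or angle between any of lamp_short, lamp_mid, lamp_tall's own z axis and vertical above 0.25 rad or distance of any of lamp_short, lamp_mid, lamp_tall from where it was at the start of the episode above 0.03 m).
It fails at once if another article is moved more than 20 mm or tipped over (distance of any of conch_shell, gnome, wooden_pot, sand_jar, trinket_box, starfish, shell_bowl from where it was at the start of the episode above 0.02 m or angle between any of conch_shell, gnome, wooden_pot, sand_jar, trinket_box, starfish, shell_bowl's own z axis and vertical above 0.35 rad).
It also fails if it takes over 48 s, if anything falls off the work surface, if the arm or the gripper's body presses on something with over 40 N, if the wrist force passes 120 N, or if a joint passes its speed limit or range.

## Working session

There is one attempt and no reset: what is moved stays moved. The work goes in short steps, Python scripts to look and compute and a tool call to move; the robot and the scene stay as the last step left them, time stands still between calls to the robot, and variables do not carry over. Pictures are saved under pics/ and viewed, at most 10 in all, crops included, and the job is handed in when it is done.

Besides the shell and the picture viewer there is one more tool, called after "Call:" as a command line: name --pt "numbers of a row" for each row, then --argument value for the rest. apply_moves: Moves the arm, as the interface text tells. Its arguments: {"type":"object","properties":{"targets":{"type":"array"},"force":{"type":"number"}},"required":["targets"]}

```bash
mkdir -p pics; python3 - <<'E'
from bench import sensors, optics, r
import cv2,numpy as np
for n in("scene","top"):
    im=optics.snapshot(n); cv2.imwrite(f"pics/{n}.png",im[:,:,::-1])
    c=optics.get_calibration(n); print(n,np.round(c["camera_matrix"],1).tolist(),np.round(c["pose"],3).tolist())
s=sensors.sense(); print(s["time"],s["tool_pos"],s["tcp_rot"],s["ft_force"])
E
```

```text
scene [[502.6, 0.0, 319.5], [0.0, 502.6, 241.4], [0.0, 0.0, 1.0]] [[0.703, 0.528, -0.476, 1019.286], [0.711, -0.525, 0.468, -473.246], [-0.002, -0.667, -0.745, 880.382], [0.0, 0.0, 0.0, 1.0]]
top [[609.0, 0.0, 316.8], [0.0, 609.0, 243.4], [0.0, 0.0, 1.0]] [[-0.015, -0.996, 0.083, 396.369], [-1.0, 0.016, 0.011, 14.159], [-0.012, -0.082, -0.997, 1391.52], [0.0, 0.0, 0.0, 1.0]]
0.1 [257.34641807 541.45294092 230.33134784] [-1.79903719e+02 -7.75743552e-03  1.54572732e+02] [0.22254278 0.34323655 0.19071715]
```

View pics/scene.png

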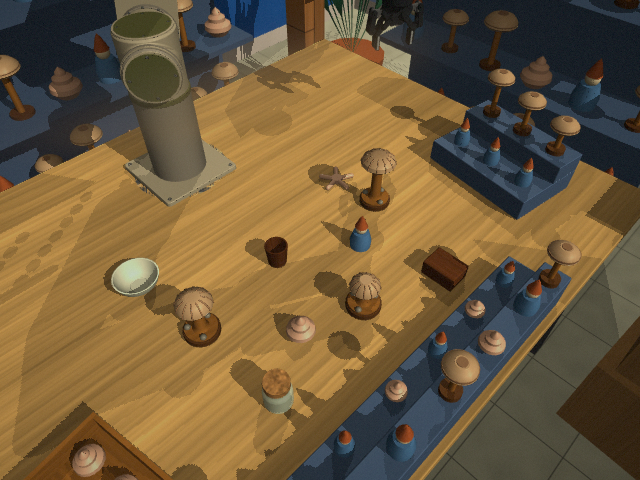

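View pics/top.png

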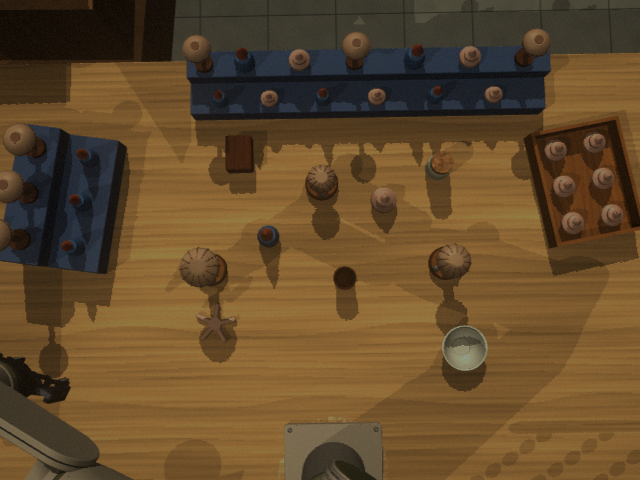

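The three ribbed lamps are at scene pixels (378,165), (195,305) and (366,287), and at top pixels (201,267), (453,260) and (321,180). I'll look at enlarged crops to get the cap outlines.

```bash
python3 - <<'E'
import cv2,numpy as np
t=cv2.imread("pics/top.png"); s=cv2.imread("pics/scene.png")
row=lambda im,P:np.hstack([cv2.resize(im[y-32:y+32,x-32:x+32],(256,256),interpolation=cv2.INTER_CUBIC) for x,y in P])
o=np.vstack([row(t,[(321,180),(453,260),(201,267)]),row(s,[(366,287),(195,305),(378,165)])])
o=cv2.convertScaleAbs(o,alpha=1.3)
cv2.imwrite("pics/crops.png",o)
E
```

```text
(no output)
```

View pics/crops.png

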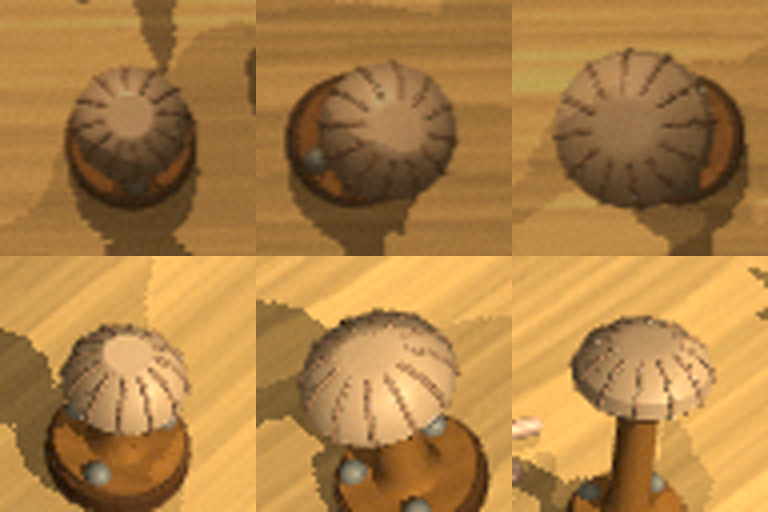

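The flat top disc, where the ribs end, can be seen in both views. I'll triangulate it and check the result against the outline centres cast at rim height. I'll also locate the neighbouring goods.

```bash
cat > h.py <<'E'
import numpy as np
from bench import sensors, optics, r
def ray(n,p):
    c=optics.get_calibration(n); P=np.array(c["pose"])
    d=P[:3,:3]@np.linalg.solve(np.array(c["camera_matrix"]),[p[0],p[1],1]); return P[:3,3],d/np.linalg.norm(d)
def tri(A):
    M=np.zeros((3,3));b=np.zeros(3)
    for o,d in A:
        Q=np.eye(3)-np.outer(d,d);M+=Q;b+=Q@o
    x=np.linalg.solve(M,b); return x,[np.linalg.norm((np.eye(3)-np.outer(d,d))@(x-o)) for o,d in A]
def plane(n,p,z):
    o,d=ray(n,p); return o+d*(z-o[2])/d[2]
E
python3 - <<'E'
from h import *
L={"short":((321.2,177),(366.2,279),(322,179.2),90),"mid":((456.2,259),(188.2,297),(453.7,260.7),120),"tall":((197.6,265.5),(379.5,153.5),(199.5,267),150)}
for k,(a,b,rim,h) in L.items():
    x,e=tri([ray("top",a),ray("scene",b)]); print(k,x.round(1),np.round(e,1),"rim",plane("top",rim,h-28).round(1),"flat",plane("top",a,h).round(1),"sc",plane("scene",b,h).round(1))
for k,p,h in [("gnome",(268,236),80),("conch",(383,199),40),("pot",(345,277),55),("bowl",(465,348),40),("star",(216,323),12),("box",(239,152),40),("jar",(441,164),70)]: print(k,plane("top",p,h).round(0))
E
```

```text
short [649.4  17.8  90. ] [1.6 1.6] rim [648.7  15.   62. ] flat [648.3  16.7  90. ] sc [650.4  19.1  90. ]
mid [ 463.3 -263.5  122.2] [2.1 2.1] rim [ 462.5 -262.8   92. ] flat [ 464.5 -262.2  120. ] sc [ 460.4 -264.5  120. ]
tall [458.4 272.1 153.5] [1.1 1.1] rim [456.  273.8 122. ] flat [457.8 272.  150. ] sc [456.3 276.6 150. ]
gnome [523. 134.  80.]
conch [ 606. -121.   40.]
pot [432. -32.  55.]
bowl [ 273. -292.   40.]
star [334. 259.  12.]
box [718. 201.  40.]
jar [ 677. -247.   70.]
```

The measured heights of 90, 122 and 153 mm match the text. I'm taking the caps at (649,17), (462,-263) and (457,273). First I'll shut the fingers and move high over the short lamp.

Call:
apply_moves --pt "-29 -15.3 0 0 0 0 1" --pt "-29 -15.3 0 0 0 0 1" --pt "-29 -15.3 0 0 0 0 1" --pt "-29 -15.3 0 0 0 0 1" --pt "-29 -15.3 0 0 0 0 1" --pt "-29 -15.3 0 0 0 0 1" --pt "-29 -15.3 0 0 0 0 1" --pt "-29 -15.3 0 0 0 0 1" --pt "-29 -15.3 0 0 0 0 1" --pt "-29 -15.3 0 0 0 0 1" --pt "-29 -15.3 0 0 0 0 1" --pt "-29 -15.3 0 0 0 0 1" --pt "-29 -15.3 0 0 0 0 1" --pt "-29 -15.3 0 0 0 0 1" --pt "-29 -15.3 0 0 0 0 1" --pt "-29 -15.3 0 0 0 0 1" --pt "-29 -15.3 0 0 0 0 1" --pt "-29 -15.3 0 0 0 0 1" --pt "-29 -15.3 0 0 0 0 1" --pt "-29 -15.3 0 0 0 0 1" --force 30

```text
time: 2.6
tool_pos: [650.3, 15.6, 230.6]
tcp_rot: [-180.0, -0.1, 154.6]
ft_force: [0.9, -0.4, 0.7]
finger_gap: 0.2
grip_force: 0.0
```

Call:
apply_moves --pt "0 0 20 0 0 0 1" --pt "0 0 30 0 0 0 1" --pt "0 0 30 0 0 0 1" --pt "0 0 20 0 0 0 1" --pt "0 0 0 0 0 0 1" --pt "0 0 0 0 0 0 1"

```text
time: 3.35
tool_pos: [650.6, 16.8, 132.5]
tcp_rot: [180.0, 0.1, 154.6]
ft_force: [-0.2, 0.2, 1.0]
finger_gap: -0.2
grip_force: 0.0
```

Position agrees with the target to within 2 mm. Pressing slowly.

Call:
apply_moves --pt "0 0 15 0 0 0 1" --pt "0 0 13 0 0 0 1" --pt "0 0 6 0 0 0 1" --pt "0 0 3 0 0 0 1" --pt "0 0 3 0 0 0 1" --pt "0 0 3 0 0 0 1" --pt "0 0 3 0 0 0 1" --pt "0 0 2 0 0 0 1" --pt "0 0 2 0 0 0 1" --pt "0 0 2 0 0 0 1" --pt "0 0 0 0 0 0 1"

```text
time: 4.72
tool_pos: [650.1, 16.5, 79.1]
tcp_rot: [180.0, 0.0, 154.6]
ft_force: [0.0, -0.1, 1.2]
finger_gap: -0.2
grip_force: 0.4
```

Call:
apply_moves --pt "0 0 2 0 0 0 1" --pt "0 0 1 0 0 0 1" --pt "0 0 1 0 0 0 1" --pt "0 0 0 0 0 0 1" --pt "0 0 0 0 0 0 1"

```text
time: 5.35
tool_pos: [650.2, 16.5, 75.8]
tcp_rot: [180.0, 0.0, 154.6]
ft_force: [-1.5, -0.5, 5.7]
finger_gap: 0.1
grip_force: 3.0
```

Call:
apply_moves --pt "0 0 1 0 0 0 1" --pt "0 0 1 0 0 0 1" --pt "0 0 0 0 0 0 1" --pt "0 0 0 0 0 0 1"

```text
time: 5.85
tool_pos: [650.3, 16.5, 74.1]
tcp_rot: [180.0, 0.0, 154.6]
ft_force: [-2.4, 0.5, 7.6]
finger_gap: 0.3
grip_force: 4.0
```

The force rises at about 1.2 N/mm, so the cap is on its stop. Lifting, then over to the middle lamp.

Call:
apply_moves --pt "0 0 -4 0 0 0 1" --pt "0 0 -8 0 0 0 1" --pt "0 0 -20 0 0 0 1" --pt "0 0 -30 0 0 0 1" --pt "0 0 -30 0 0 0 1" --pt "0 0 -24 0 0 0 1" --pt "4.1 -27.8 0 0 0 0 1" --pt "4.1 -27.8 0 0 0 0 1" --pt "4.1 -27.8 0 0 0 0 1" --pt "4.1 -27.8 0 0 0 0 1" --pt "4.1 -27.8 0 0 0 0 1" --pt "4.1 -27.8 0 0 0 0 1" --pt "4.1 -27.8 0 0 0 0 1" --pt "4.1 -27.8 0 0 0 0 1" --pt "4.1 -27.8 0 0 0 0 1" --pt "4.1 -27.8 0 0 0 0 1" --pt "4.1 -27.8 0 0 0 0 1" --pt "4.1 -27.8 0 0 0 0 1" --pt "0 0 0 0 0 0 1" --pt "0 0 0 0 0 0 1"

```text
time: 8.35
tool_pos: [462.7, -263.4, 190.0]
tcp_rot: [180.0, 0.0, 154.6]
ft_force: [-0.6, 0.3, -0.9]
finger_gap: 0.1
grip_force: 0.0
```

```bash
python3 - <<'E'
from h import *
import cv2
t=optics.snapshot("top"); s=optics.snapshot("scene")
f=lambda im,x,y:cv2.resize(im[y-50:y+50,x-50:x+50],(400,400),interpolation=cv2.INTER_CUBIC)
cv2.imwrite("pics/a.png",np.hstack([f(s,366,287),f(s,195,300)])[:,:,::-1])
print(sensors.sense()["tool_pos"])
E
```

```text
[ 462.81011334 -263.02836181  189.64981172]
```

View pics/a.png

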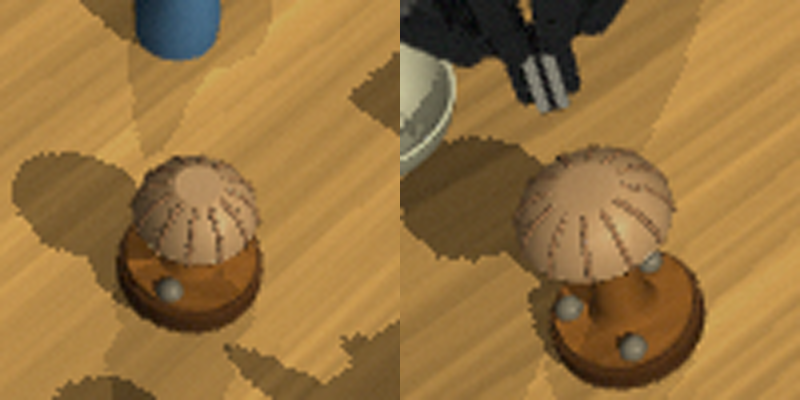

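In this picture the short cap's flat top is at scene row 283, against 279 before, which is about 12 mm down. The foot hasn't moved. The fingertips, at crop (548,105), are above the middle cap, so I'll press it.

Call:
apply_moves --pt "0 0 20 0 0 0 1" --pt "0 0 25 0 0 0 1" --pt "0 0 15 0 0 0 1" --pt "0 0 5 0 0 0 1" --pt "0 0 3 0 0 0 1" --pt "0 0 3 0 0 0 1" --pt "0 0 3 0 0 0 1" --pt "0 0 3 0 0 0 1" --pt "0 0 2 0 0 0 1" --pt "0 0 2 0 0 0 1" --pt "0 0 2 0 0 0 1" --pt "0 0 1 0 0 0 1" --pt "0 0 1 0 0 0 1" --pt "0 0 0 0 0 0 1" --pt "0 0 0 0 0 0 1"

```text
time: 10.32
tool_pos: [462.8, -264.0, 105.0]
tcp_rot: [-180.0, 0.1, 154.6]
ft_force: [1.1, 0.5, 7.1]
finger_gap: 0.2
grip_force: 3.4
```

Call:
apply_moves --pt "0 0 1 0 0 0 1" --pt "0 0 0 0 0 0 1" --pt "0 0 0 0 0 0 1"

```text
time: 10.7
tool_pos: [462.8, -264.0, 104.1]
tcp_rot: [-180.0, 0.1, 154.6]
ft_force: [1.0, 0.9, 7.3]
finger_gap: -0.4
grip_force: 3.9
```

Call:
apply_moves --pt "0 0 -4 0 0 0 1" --pt "0 0 -8 0 0 0 1" --pt "0 0 -20 0 0 0 1" --pt "0 0 -30 0 0 0 1" --pt "0 0 -30 0 0 0 1" --pt "0 0 -24 0 0 0 1" --pt "0 0 0 0 0 0 1"

```text
time: 11.58
tool_pos: [463.1, -264.2, 221.3]
tcp_rot: [-180.0, 0.2, 154.6]
ft_force: [0.0, -0.3, -1.2]
finger_gap: 0.2
grip_force: 0.0
```

Call:
apply_moves --pt "13.1 26.8 0 0 0 0 1" --pt "13.1 26.8 0 0 0 0 1" --pt "13.1 26.8 0 0 0 0 1" --pt "13.1 26.8 0 0 0 0 1" --pt "13.1 26.8 0 0 0 0 1" --pt "13.1 26.8 0 0 0 0 1" --pt "13.1 26.8 0 0 0 0 1" --pt "13.1 26.8 0 0 0 0 1" --pt "13.1 26.8 0 0 0 0 1" --pt "13.1 26.8 0 0 0 0 1" --pt "13.1 26.8 0 0 0 0 1" --pt "13.1 26.8 0 0 0 0 1" --pt "13.1 26.8 0 0 0 0 1" --pt "13.1 26.8 0 0 0 0 1" --pt "13.1 26.8 0 0 0 0 1" --pt "13.1 26.8 0 0 0 0 1" --pt "13.1 26.8 0 0 0 0 1" --pt "13.1 26.8 0 0 0 0 1" --pt "0 0 0 0 0 0 1" --pt "0 0 0 0 0 0 1"

```text
time: 14.08
tool_pos: [455.9, 272.5, 218.0]
tcp_rot: [-179.9, -0.1, 154.6]
ft_force: [-0.7, 0.2, -0.1]
finger_gap: 0.0
grip_force: 0.0
```

```bash
python3 - <<'E'
from h import *
import cv2
s=optics.snapshot("scene")
f=lambda im,x,y:cv2.resize(im[y-50:y+50,x-50:x+50],(400,400),interpolation=cv2.INTER_CUBIC)
cv2.imwrite("pics/b.png",np.hstack([f(s,195,300),f(s,378,160)])[:,:,::-1])
E
```

```text
(no output)
```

View pics/b.png

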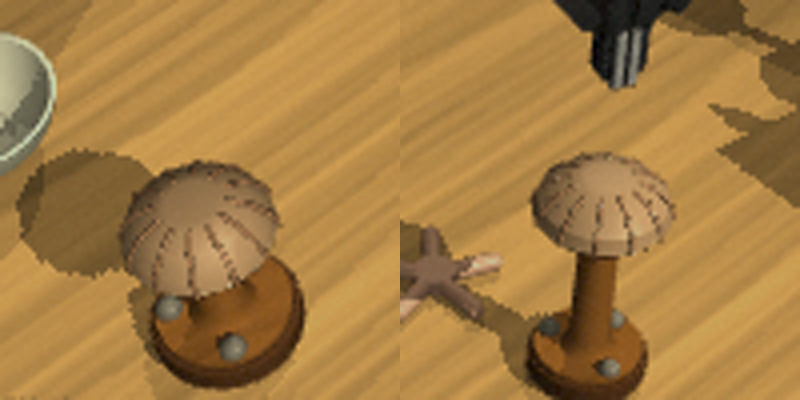

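The middle cap is about 4 px lower in this picture and its foot hasn't moved. The tip, at crop (620,85), lines up with the tall cap's centre, at crop (606,172), to within about 4 mm. Pressing.

Call:
apply_moves --pt "0 0 20 0 0 0 1" --pt "0 0 25 0 0 0 1" --pt "0 0 13 0 0 0 1" --pt "0 0 4 0 0 0 1" --pt "0 0 3 0 0 0 1" --pt "0 0 3 0 0 0 1" --pt "0 0 3 0 0 0 1" --pt "0 0 3 0 0 0 1" --pt "0 0 2 0 0 0 1" --pt "0 0 2 0 0 0 1" --pt "0 0 2 0 0 0 1" --pt "0 0 1 0 0 0 1" --pt "0 0 1 0 0 0 1" --pt "0 0 0 0 0 0 1" --pt "0 0 0 0 0 0 1"

```text
time: 16.0
tool_pos: [456.7, 273.3, 137.5]
tcp_rot: [180.0, 0.0, 154.6]
ft_force: [2.4, 2.3, 2.6]
finger_gap: -0.1
grip_force: 1.9
```

Call:
apply_moves --pt "0 0 1 0 0 0 1" --pt "0 0 1 0 0 0 1" --pt "0 0 0 0 0 0 1" --pt "0 0 0 0 0 0 1"

```text
time: 16.5
tool_pos: [456.8, 273.4, 135.7]
tcp_rot: [180.0, 0.0, 154.6]
ft_force: [2.3, -0.4, 6.5]
finger_gap: -0.2
grip_force: 3.0
```

Call:
apply_moves --pt "0 0 1 0 0 0 1" --pt "0 0 0.5 0 0 0 1" --pt "0 0 0 0 0 0 1" --pt "0 0 0 0 0 0 1"

```text
time: 17.0
tool_pos: [456.8, 273.4, 134.4]
tcp_rot: [180.0, 0.0, 154.6]
ft_force: [0.8, 1.3, 7.1]
finger_gap: 0.2
grip_force: 3.8
```

Call:
apply_moves --pt "0 0 -4 0 0 0 1" --pt "0 0 -8 0 0 0 1" --pt "0 0 -20 0 0 0 1" --pt "0 0 -30 0 0 0 1" --pt "0 0 -30 0 0 0 1" --pt "0 0 -30 0 0 0 1" --pt "0 0 0 0 0 0 1" --pt "0 0 0 0 0 0 1"

```text
time: 18.0
tool_pos: [455.9, 272.9, 254.5]
tcp_rot: [-179.9, -0.1, 154.6]
ft_force: [0.8, 0.9, 0.5]
finger_gap: 0.0
grip_force: 0.0
```

```bash
python3 - <<'E'
from h import *
import cv2
s=optics.snapshot("scene"); cv2.imwrite("pics/c.png",cv2.resize(s[130:350,130:430],(792,581),interpolation=cv2.INTER_CUBIC)[:,:,::-1])
E
```

```text
(no output)
```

View pics/c.png

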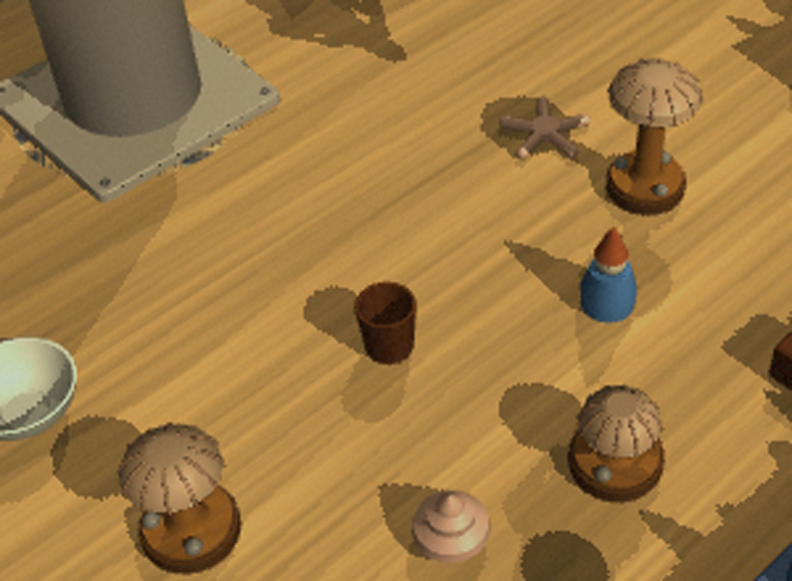

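All three lamps are upright. The tall dome's top is now at scene row 152, up from 148, so that cap is down too. The other goods are where they were, and the gripper is clear.

```bash
python3 -c "
from bench import r
print(r.hand_in())"
```

```text
the job is handed in; nothing more can be done
None
```

I pressed all three caps down onto their stops in order (short, middle, tall), peaking at about 7.6 N, and handed the job in at about 18 s; in the last picture the lamps stand upright, nothing looks moved, and the arm is clear, but the hand-in gave no verdict.

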